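# Seat the sharpening stone in its holder

### The arm

A 6-joint arm with a two-finger parallel gripper is mounted at the origin on a cart in front of the work surface, level with it; the furniture and walls round the work are solid. World frame = base frame: x ahead of the robot, y to its left, z up, the work surface at z = 0. Lengths are in m, angles in rad, forces in N, time in s.
With the tool pointing down it reaches from about 0.425 to 0.95 m from the base axis. Payload 3.5 kg.
Tool frame: the origin (TCP) lies at the very end of the fingers, on their centre line; the grasp point (between the pads) lies 19 mm behind it; z points along the fingers, y is the line along which they close (so a half turn about z gives the same grasp; the last joint's range is limited). The gripper opens to 85 mm and grips with 20 to 120 N. Pads are 22 mm wide; open, the fingers measure 114 mm over their backs; the gripper's body (76 mm by 85 mm) begins 54 mm behind the grasp point. The pads swing forward as they close: fully open they stand 13 mm farther back than shut.
Start: joints at [-1.37, 0.286, 1.577, -0, 1.279, -0.15], TCP at [0.232, -0.634, 0.231] pointing down, gripper open.
Joint ranges: [-2.77, 2.77], [-0.9, 2.22], [0.21, 2.48], [-1.53, 4.67], [0.24, 2.81], [-2.84, 2.84]. Speed limits (rad/s): [2.79, 2.79, 3.14, 3.14, 3.14, 3.14].

### API

Orientations are given as a unit quaternion [x, y, z, w].
In Python, from plant import ctrl, camrig, probe_bus, order gives the robot as it stands (ctrl), with the cameras (camrig), the readings (probe_bus) and the job (order).
- The arm moves only by the shell command python3 inch.py [FORCE], which reads ROWS from standard input. ROWS is one flat JSON list of numbers that holds 1 to 10 rows one after another, with no inner brackets; each row has 7 numbers: dx, dy, dz in a scale on which 1.0 is 0.75 m, then a rotation vector rx, ry, rz in normalised numbers (1 is pi/2 rad), then the opening from 0.0 (shut) to 1.0 (fully open); each row is the pose to reach, as a shift and turn from the pose commanded when the command began, along the tool's axes at that moment; what a row does not reach only later rows make up. A row lasts 1/8 s, in which the tool goes at most 0.0625 m and 0.188 rad, less where a joint would pass 70% of its speed; a pose out of reach is approached as far as the arm can. The fingers move at their own pace and stop on an object; FORCE is the grip in N (left out, the last holds). Time passes only in rows, so rows that do not move let the fingers close. It prints the time, the measured TCP pose, the force, the opening and the grip force at its end. No shift or turn number may pass 1 either way. Input that does not fit is refused with a message, and nothing moves.
- probe_bus.get_state(): the state, without advancing time (a new reading comes with each control period).
- camrig.read_camera(name): name is "side" or "top" or "wrist"; returns a dict with "pixels" (420x560x3 uint8, red, green, blue), "camera_matrix" (3x3 intrinsics, pixels), "xyz" and "orientation" of the camera in the world. Camera axes: x right, y down, z forward; pixel columns grow to the right and rows downward; lengths in m; the calibration is good to about 2 mm. A picture is of the moment at which its call begins. There is no depth.
- order.sign_off(): hands the job in; it is judged then, once.
The state is a dict: "time": time; "qpos": joint angles; "dq": joint speeds; "joint_efforts": joint torques, N m; "eef_pos": TCP position; "tcp_rot": TCP orientation; "contact_force": force on the tool from outside, world axes, zero at the start; "wrist_torque": the same for the moment, N m; "opening": opening from 0.0 (shut) to 1.0 (fully open); "finger_force": force on a finger pad.
Only numpy, scipy, OpenCV 4.12 (cv2) and the standard library are available. Lean on these libraries where they do the work, as an engineer would, in place of code of your own. Each camera call takes 0.05 s, during which the arm holds its last target. There are 200 camera calls.

### The job

Get the long sharpening stone ready for use by pushing only: with the fingertips or the outside of the fingers, push it over the bench, between the end stop and the sliding jaw, until its long side lies flat against the holder's rail, and push the jaw along the rail until the stone is held snugly endways between jaw and stop. Push gently, do not grip the stone or the jaw, do not lift the stone, and leave the small grey stone and the polishing bar at the left, and the black bottle at the right, where they are. Finish with the stone and jaw left in place and the hand clear.

Things in the scene. Friction and masses are not known exactly. Their poses are not given: they have to be found in the camera images.
- stone: the long sharpening stone: plain dark block 55 x 145 x 40 mm (own x, y, z), 0.3 to 0.6 kg, loose (takes roughly 2 to 8 N to slide), lying flat on the bench on the robot's side of the holder. Origin at the centre of its underside; own y along its length. Either end may face the stop.
- holder: aluminium stone holder, screwed to the bench, nearly square to the robot. Origin at bench level in its inner corner: rail's front face is plane x = 0, end stop's face plane y = 0; x points away from the robot, y along the rail to the stop. Rail: x 0 to 30, y -300 to 20, 36 mm high; low lugs behind it to x 53. Seated stone: centre at x -28, y -73 mm, on the bare bench.
- stop_face (a point): point on the end stop's face (the face towards the jaw), 30 mm in front of the rail's face and 20 mm above the bench. The stop is fixed, 36 mm high, 20 mm thick, and reaches 62 mm out from the rail's face towards the robot.
- slide_jaw (a joint): dark steel jaw sliding on the holder's rail, m. 0: pressing face 220 mm from the stop's face; grows as the jaw slides towards the stop (+y of the holder), up to 0.085; about 0.075 with the seated stone between. Starts at 0 to 0.03. Friction about 2 N plus 8 N per m/s; it stays where it is left.
- jaw_face (a point): point on the jaw's pressing face (towards the stop), 28 mm in front of the rail's face, 20 mm above the bench. The jaw's arm stands in front of the rail: holder x -52 to 0, 2 to 54 mm above the bench, 22 mm thick, so its outer face, where it can be pushed, lies 22 mm back (holder -y). Its carriage, 46 mm long, rides on the rail up to 54 mm above the bench.
- small_stone: bystander: smaller grey sharpening stone 45 x 100 x 30 mm, loose; origin centre of underside, own y along its length
- polish_bar: bystander: bar of polishing compound 30 x 85 x 30 mm, cream and green, loose, at the left of the bench (a second one far at the right rear is fixed scenery); origin centre of underside, own y along its length
- oil_bottle: bystander: black capped bottle 65 mm across, 165 mm tall, standing loose; origin centre of underside

How it is judged:
By the outcome, as a careful person would: the job done as asked, in the order asked, and still so for the second after the job is handed in, with the robot touching nothing.
It also fails if it takes over 64 s, if anything falls off the work surface, if the arm or the gripper's body presses on something with over 40 N, if the wrist force passes 120 N, or if a joint passes its speed limit or range.

## Working session

There is one attempt and no reset: what is moved stays moved. The work goes in short steps, Python scripts to look and compute and a shell command to move; the robot and the scene stay as the last step left them, time stands still between calls to the robot, and variables do not carry over. Pictures are saved under pics/ and viewed, at most 10 in all, crops included, and the job is handed in when it is done.

```bash
mkdir -p pics; ls
cat > h.py <<'E'
import numpy as np, cv2
from scipy.spatial.transform import Rotation as R
from plant import ctrl, camrig, probe_bus, order
def cam(n,save=None):
    c=camrig.read_camera(n); p=np.array(c["pixels"])
    if save: cv2.imwrite(save,p[:,:,::-1])
    return p,np.array(c["camera_matrix"]),np.array(c["xyz"]),R.from_quat(c["orientation"])
def ray(c,uv,z):
    _,K,o,r=c
    d=r.apply(np.linalg.inv(K)@[uv[0],uv[1],1]); return o+d*(z-o[2])/d[2]
def proj(c,P):
    _,K,o,r=c
    q=K@r.inv().apply(np.array(P)-o); return q[:2]/q[2]
E
python3 - <<'E'
from h import *
for n in ["top","side"]:
    c=cam(n,f"pics/{n}0.png"); print(n,c[1].tolist(),c[2],c[3].as_matrix().round(3).tolist())
s=probe_bus.get_state(); print(s["time"],s["eef_pos"],s["tcp_rot"])
E
```

```text
inch.py
pics
plant.py
top [[384.9118597535882, 0.0, 283.5703678939475], [0.0, 384.9118597535882, 211.94142166394298], [0.0, 0.0, 1.0]] [ 0.32715292 -0.01572139  1.14453436] [[-0.015, -0.982, 0.189], [-1.0, 0.016, 0.006], [-0.009, -0.189, -0.982]]
side [[429.25435270379586, 0.0, 284.05782955364657], [0.0, 429.25435270379586, 209.31301183563255], [0.0, 0.0, 1.0]] [-0.01462211  0.73793394  0.76507539] [[-0.8, -0.361, 0.48], [-0.6, 0.486, -0.635], [-0.004, -0.796, -0.606]]
0.1 [ 0.23188552 -0.63330344  0.23005061] [ 9.84656008e-01  1.74503228e-01 -2.86231791e-05 -1.08063446e-03]
```

View pics/top0.png

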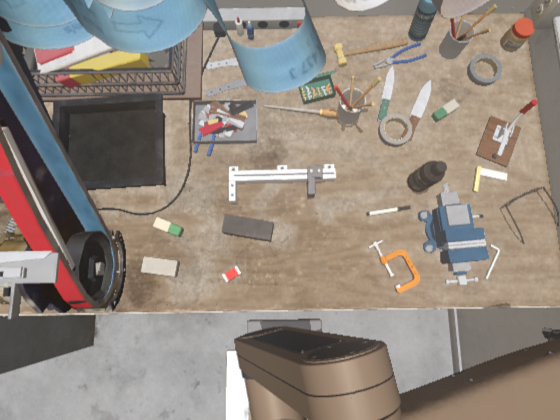

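View pics/side0.png

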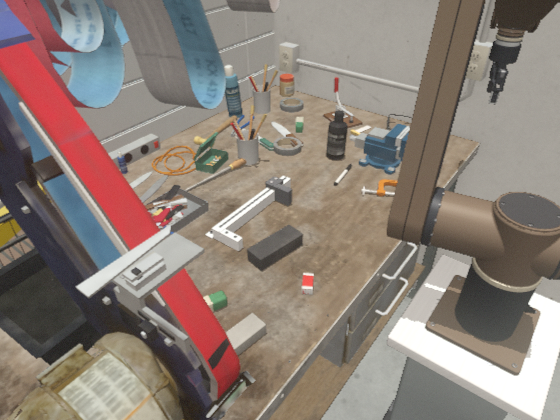

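Top view: holder at (230–336, 165–200), with the stop at the left (233,183) and the jaw at (313,180). The stone is at (248,228), the small stone at (160,267), the bar at (168,227) and the bottle at (430,175). Next I'll zoom in to get corners.

Run:
```python
from h import *
c=cam("top"); p=c[0]
g=p.max(axis=2)
m=((g<85)*255).astype(np.uint8)
roi=np.zeros_like(m); roi[205:250,210:285]=m[205:250,210:285]
cs,_=cv2.findContours(roi,0,1); k=max(cs,key=cv2.contourArea); print(cv2.contourArea(k),cv2.minAreaRect(k),cv2.boxPoints(cv2.minAreaRect(k)).tolist())
cr=p[155:250,215:345]; cv2.imwrite("pics/crop.png",cv2.resize(cr,None,fx=6,fy=6,interpolation=cv2.INTER_CUBIC)[:,:,::-1])
```

```text
0.0 ((237.0, 235.0), (0.0, 0.0), 0.0) [[237.0, 235.0], [237.0, 235.0], [237.0, 235.0], [237.0, 235.0]]
```

View pics/crop.png

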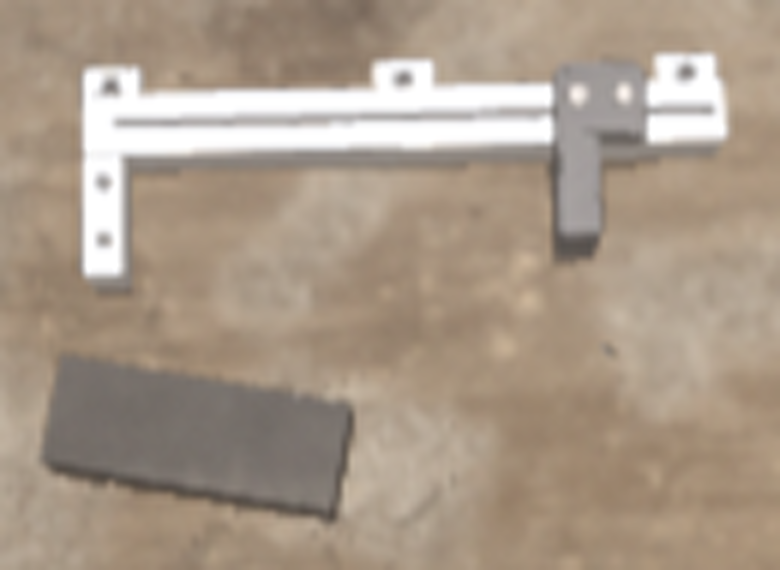

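The crop shows the stone's top corners at about (60,353), (352,403), (335,508) and (44,462). The rail's front edge runs from (130,157) to (720,143), the stop's face is at x≈125, and the jaw's pressing face is at x≈556.

```bash
cat >> h.py <<'E'
def mask(p,box,smax=45,vmax=140):
    h=cv2.cvtColor(p,cv2.COLOR_RGB2HSV); m=((h[:,:,1]<smax)&(h[:,:,2]<vmax)).astype(np.uint8)*255
    o=np.zeros_like(m); x0,y0,x1,y1=box; o[y0:y1,x0:x1]=m[y0:y1,x0:x1]; return cv2.morphologyEx(o,cv2.MORPH_OPEN,np.ones((3,3),np.uint8))
E
python3 - <<'E'
from h import *
c=cam("top"); f=lambda u,v:((u+.5)/6-.5+215,(v+.5)/6-.5+155)
st=np.array([ray(c,f(*q),.04) for q in [(60,353),(352,403),(335,508),(44,462)]]); print("stone",st.round(4).tolist(),st.mean(0))
m=mask(c[0],(210,205,290,250)); k=max(cv2.findContours(m,0,1)[0],key=cv2.contourArea); print("mask",cv2.minAreaRect(k))
a,b=[ray(c,f(*q),.036) for q in [(135,157),(715,143.5)]]
print("rail",a,b); s=[ray(c,f(*q),.036) for q in [(124,165),(125,272),(83,275)]]; print("stop",np.round(s,4))
j=[ray(c,f(*q),.054) for q in [(555,140),(560,232),(597,232),(601,140)]]; print("jaw",np.round(j,4))
x=(a-b)[:2]; yax=x/np.linalg.norm(x); xax=np.array([yax[1],-yax[0]]); print("yaw",np.arctan2(-yax[0],yax[1]))
P=np.mean(s[:2],axis=0)[:2]; O=a[:2]+yax*((P-a[:2])@yax); print("O",O,xax)
H=lambda q:np.array([(q[:2]-O)@xax,(q[:2]-O)@yax]).round(4)
print("stoneH",[H(q) for q in st]); print("jawH",[H(q) for q in j],"stop",[H(q) for q in s])
# side-check: project origin, jaw
cs=cam("side"); print("side O",proj(cs,[*O,.036]), "stone c",proj(cs,[*st.mean(0)[:2],.04]))
for n,u,v,z in [("small",160,267,.03),("bar",168,227,.03),("bottle",418,186,0)]: print(n,H(ray(c,(u,v),z)),ray(c,(u,v),z))
E
```

```text
stone [[0.538, 0.1632, 0.04], [0.511, 0.0212, 0.04], [0.46, 0.0298, 0.04], [0.4845, 0.1702, 0.04]] [0.49834621 0.09611097 0.04      ]
mask ((247.1756591796875, 226.9459686279297), (49.64849090576172, 18.9058837890625), 9.462323188781738)
rail [0.63728632 0.12794952 0.036     ] [ 0.63923142 -0.16025215  0.036     ]
stop [[0.6333 0.1334 0.036 ]
 [0.5788 0.1324 0.036 ]
 [0.5776 0.1531 0.036 ]]
jaw [[ 0.6373 -0.0799  0.054 ]
 [ 0.591  -0.0811  0.054 ]
 [ 0.5907 -0.099   0.054 ]
 [ 0.6369 -0.1023  0.054 ]]
yaw 0.006748983732041785
O [0.63725149 0.13311097] [0.99997723 0.00674893]
stoneH [array([-0.0991,  0.0308]), array([-0.1271, -0.1111]), array([-0.178 , -0.1021]), array([-0.1525,  0.0381])]
jawH [array([-0.0014, -0.213 ]), array([-0.0477, -0.2138]), array([-0.0481, -0.2318]), array([-0.0019, -0.2354])] stop [array([-0.004 ,  0.0003]), array([-0.0585, -0.0003]), array([-0.0595,  0.0204])]
side O [225.46669536 228.46396233] stone c [275.38861763 240.62816542]
small [-0.2498  0.2173] [0.38599587 0.34873643 0.03      ]
bar [-0.1339  0.1983] [0.50205525 0.3305305  0.03      ]
bottle [-0.0198 -0.5543] [ 0.62115812 -0.42132792  0.        ]
```

```bash
cat >> h.py <<'E'
def go(x,y,z,ang):
    "tool-axis shift+turn from current pose to world xyz, tool down, tool x at angle ang"
    s=probe_bus.get_state(); r=R.from_quat(s["tcp_rot"])
    t=R.from_matrix([[np.cos(ang),np.sin(ang),0],[np.sin(ang),-np.cos(ang),0],[0,0,-1]])
    print(s["eef_pos"],"->",r.inv().apply(np.array([x,y,z])-s["eef_pos"]).round(4),(r.inv()*t).as_rotvec().round(3),"n",np.linalg.norm(np.array([x,y,z])-s["eef_pos"])/.0625)
E
python3 -c "
from h import *
go(.48,-.2,.2,1.39);go(.5175,.2025,.1,1.39)"
```

```text
[ 0.23191634 -0.6335836   0.23065386] -> [ 0.382  -0.3219  0.0311] [-1.000e-03 -1.000e-03 -1.039e+00] n 8.007674714811264
[ 0.23191634 -0.6335836   0.23065386] -> [ 0.5555 -0.6869  0.1315] [-1.000e-03 -1.000e-03 -1.039e+00] n 14.289928140599343
```

Units first: shifts go in shares of 0.75 m and turns go in shares of pi/2 rad. So 0.382 m is 0.5093, -0.322 m is -0.4293, -1.039 rad is -0.6614.

```bash
echo '[0.5093, -0.4293, 0.0413, 0, 0, -0.6614, 0.25, 0.5093, -0.4293, 0.0413, 0, 0, -0.6614, 0.25, 0.5093, -0.4293, 0.0413, 0, 0, -0.6614, 0.25, 0.5093, -0.4293, 0.0413, 0, 0, -0.6614, 0.25, 0.5093, -0.4293, 0.0413, 0, 0, -0.6614, 0.25, 0.5093, -0.4293, 0.0413, 0, 0, -0.6614, 0.25, 0.5093, -0.4293, 0.0413, 0, 0, -0.6614, 0.25, 0.5093, -0.4293, 0.0413, 0, 0, -0.6614, 0.25, 0.5093, -0.4293, 0.0413, 0, 0, -0.6614, 0.25, 0.5093, -0.4293, 0.0413, 0, 0, -0.6614, 0.25]' | python3 inch.py 20
python3 -c "
from h import *
go(.5175,.2025,.1,1.39)"
```

```text
time: 1.5
eef_pos: [0.4801, -0.2001, 0.2004]
tcp_rot: [0.768, 0.641, -0.0, 0.0]
contact_force: [-0.3, -0.5, 0.2]
opening: 0.253
finger_force: 0.0
[ 0.48009655 -0.20014484  0.20035243] -> [ 0.4029 -0.0353  0.1001] [-0.     0.001  0.001] n 6.666309194908591
```

In the tool's units: 0.403 m is 0.5373, 0.188 m is 0.2507.

```bash
echo '[0.5373, -0.0467, 0.1333, 0, 0, 0, 0.25, 0.5373, -0.0467, 0.1333, 0, 0, 0, 0.25, 0.5373, -0.0467, 0.1333, 0, 0, 0, 0.25, 0.5373, -0.0467, 0.1333, 0, 0, 0, 0.25, 0.5373, -0.0467, 0.1333, 0, 0, 0, 0.25, 0.5373, -0.0467, 0.1333, 0, 0, 0, 0.25, 0.5373, -0.0467, 0.1333, 0, 0, 0, 0.25, 0.5373, -0.0467, 0.1933, 0, 0, 0, 0.25, 0.5373, -0.0467, 0.2507, 0, 0, 0, 0.25, 0.5373, -0.0467, 0.2507, 0, 0, 0, 0.25]' | python3 inch.py
python3 - <<'E'
from h import *
cam("top","pics/t1.png");s=cam("side"); p=s[0][150:350,140:400]; cv2.imwrite("pics/s1.png",cv2.resize(p,None,fx=3,fy=3)[:,:,::-1])
E
```

```text
time: 2.75
eef_pos: [0.5155, 0.2003, 0.0087]
tcp_rot: [0.769, 0.639, -0.004, -0.002]
contact_force: [-0.2, -0.2, -0.1]
opening: 0.252
finger_force: 0.0
```

View pics/s1.png

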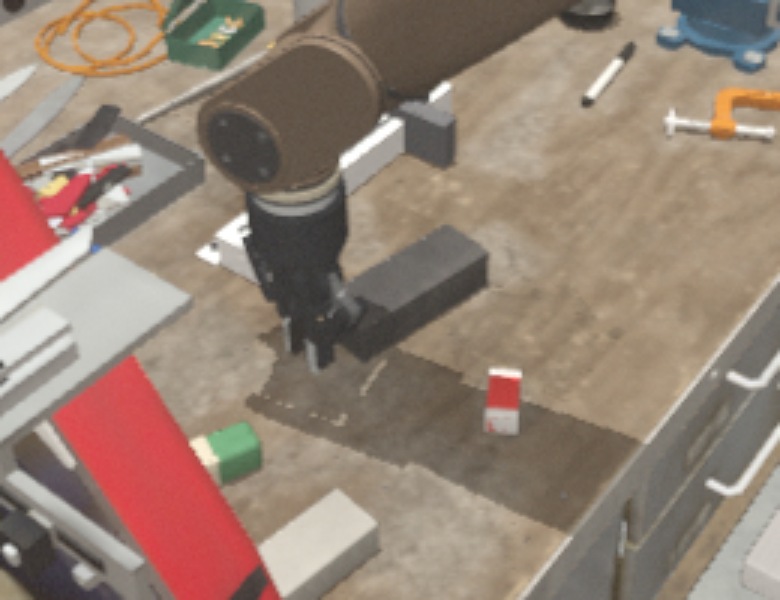

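The fingers stand just beyond the stone's left end (crop ~(310,345)), level with it and with a small gap. I'll push along the stone's axis.

```bash
echo '[-0.0107, 0, -0.0027, 0, 0, 0, 0.25, -0.0187, 0, -0.0027, 0, 0, 0, 0.25, -0.0267, 0, -0.0027, 0, 0, 0, 0.25, -0.0347, 0, -0.0027, 0, 0, 0, 0.25, -0.0427, 0, -0.0027, 0, 0, 0, 0.25, -0.0507, 0, -0.0027, 0, 0, 0, 0.25, -0.0587, 0, -0.0027, 0, 0, 0, 0.25, -0.0667, 0, -0.0027, 0, 0, 0, 0.25, -0.0747, 0, -0.0027, 0, 0, 0, 0.25, -0.0827, 0, -0.0027, 0, 0, 0, 0.25]' | python3 inch.py
echo '[-0.008, 0, 0, 0, 0, 0, 0.25, -0.016, 0, 0, 0, 0, 0, 0.25, -0.024, 0, 0, 0, 0, 0, 0.25, -0.0307, 0, 0, 0, 0, 0, 0.25, -0.0347, 0, 0, 0, 0, 0, 0.25, -0.036, 0, 0, 0, 0, 0, 0.25, 0.0067, 0, 0, 0, 0, 0, 0.25, 0.0467, 0, 0, 0, 0, 0, 0.25, 0.0467, 0, -0.0667, 0, 0, 0, 0.25, 0.0467, 0, -0.1333, 0, 0, 0, 0.25]' | python3 inch.py
echo '[-0.04, 0.08, 0, 0, 0, 0, 0.5, -0.04, 0.1467, 0, 0, 0, 0.1273, 1, -0.04, 0.1467, 0, 0, 0, 0.2546, 1, -0.04, 0.1467, 0, 0, 0, 0.3501, 1]' | python3 inch.py
python3 - <<'E'
from h import *
c=cam("top","pics/t2.png"); cv2.imwrite("pics/t2c.png",cv2.resize(c[0][155:275,200:360],None,fx=5,fy=5,interpolation=cv2.INTER_CUBIC)[:,:,::-1])
E
```

```text
time: 4.1
eef_pos: [0.5077, 0.1417, 0.015]
tcp_rot: [0.768, 0.64, 0.001, 0.0]
contact_force: [1.9, 4.6, 3.7]
opening: 0.25
finger_force: 2.6
time: 5.35
eef_pos: [0.5116, 0.175, 0.1133]
tcp_rot: [0.768, 0.641, -0.003, -0.001]
contact_force: [1.5, -0.2, 0.2]
opening: 0.25
finger_force: 0.0
time: 5.85
eef_pos: [0.6156, 0.1248, 0.1126]
tcp_rot: [0.914, 0.405, -0.002, 0.0]
contact_force: [0.3, -0.0, 1.0]
opening: 1.001
finger_force: 0.0
```

View pics/t2c.png

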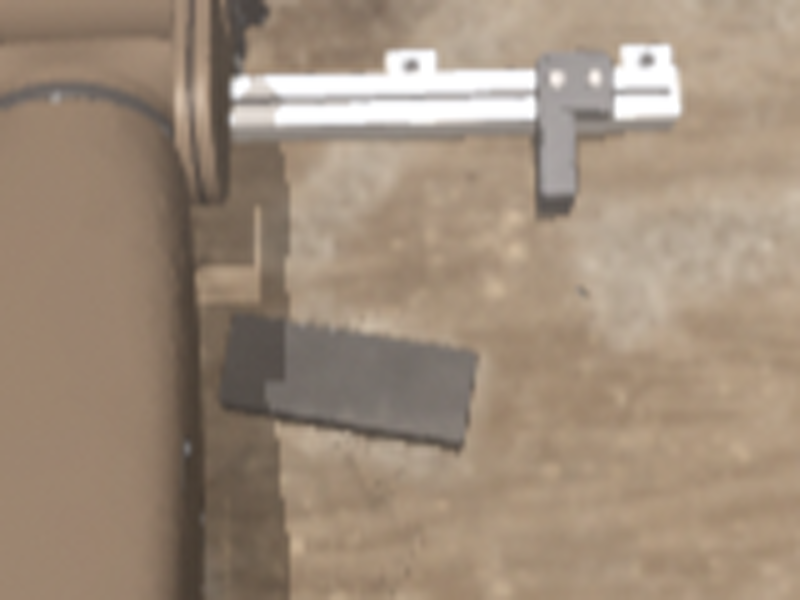

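The stone has slid right. Its crop corners are now about (235,317), (478,352), (462,440) and (222,402), still with a slight tilt.

Run:
```python
from h import *
c=cam("top"); f=lambda u,v:((u+.5)/5-.5+200,(v+.5)/5-.5+155)
st=np.array([ray(c,f(*q),.04) for q in [(235,317),(478,352),(462,440),(222,402)]]);ct=st.mean(0); print(st.round(3).tolist(),ct)
d=(st[0]+st[3]-st[1]-st[2]); u=d/np.linalg.norm(d); ang=np.arctan2(u[0],u[1]); print("tilt",ang)
n=np.array([u[1],-u[0],0]); T=ct-n*(.0275+.011+.025); print("n",n,"T",T)
go(.40,ct[1],.1,-ang); go(T[0],T[1],.008,-ang)
```

```text
[[0.523, 0.099, 0.04], [0.5, -0.042, 0.04], [0.449, -0.032, 0.04], [0.474, 0.106, 0.04]] [0.4866119  0.03255507 0.04      ]
tilt 0.16720997083153205
n [ 0.98605295 -0.16643188  0.        ] T [0.42399754 0.04312349 0.04      ]
[0.61523839 0.12538496 0.11287136] -> [-0.2127 -0.0983  0.0137] [1.000e-03 4.000e-03 1.007e+00] n 3.756104379690957
[0.61523839 0.12538496 0.11287136] -> [-0.1885 -0.0874  0.1056] [1.000e-03 4.000e-03 1.007e+00] n 3.72968254706808
```

In the tool's units: -0.175 m is -0.2333, -0.13 m is -0.1733, 1.007 rad is 0.6411.

```bash
python3 -c "
from h import *
go(.4385,.0405,.1,-.167)"
echo '[-0.0933, -0.04, 0, 0, 0, 0.1146, 1, -0.1733, -0.08, 0, 0, 0, 0.2292, 1, -0.2333, -0.1067, 0, 0, 0, 0.3438, 1, -0.2333, -0.1067, 0.0133, 0, 0, 0.4584, 1, -0.2333, -0.1067, 0.0133, 0, 0, 0.573, 1, -0.2333, -0.1067, 0.0133, 0, 0, 0.6411, 1, -0.2333, -0.1067, 0.0133, 0, 0, 0.6411, 1]' | python3 inch.py
python3 -c "
from h import *
go(.4385,.0405,.008,-.167)"
```

```text
[0.61523839 0.12538496 0.11287136] -> [-0.1811 -0.0749  0.0136] [1.000e-03 4.000e-03 1.007e+00] n 3.143810156127219
time: 6.82
eef_pos: [0.439, 0.0494, 0.104]
tcp_rot: [0.997, -0.082, -0.001, 0.0]
contact_force: [0.4, 0.6, -0.9]
opening: 1.0
finger_force: 0.0
[0.43903813 0.04939942 0.10397742] -> [0.001  0.0088 0.096 ] [0.001 0.001 0.004] n 1.54225019728845
```

In the tool's units: 0.096 m is 0.128, 0.085 m is 0.1133.

```bash
echo '[-0.004, 0.012, 0.04, 0, 0, 0, 1, -0.004, 0.012, 0.08, 0, 0, 0, 1, -0.004, 0.012, 0.1133, 0, 0, 0, 1, -0.004, 0.012, 0.128, 0, 0, 0, 1, -0.004, 0.012, 0.128, 0, 0, 0, 1]' | python3 inch.py
python3 - <<'E'
from h import *
s=cam("side"); p=s[0][170:330,180:400]; cv2.imwrite("pics/s2.png",cv2.resize(p,None,fx=3.5,fy=3.5)[:,:,::-1])
E
```

```text
time: 7.45
eef_pos: [0.4347, 0.0414, 0.0078]
tcp_rot: [0.997, -0.083, -0.001, 0.0]
contact_force: [-0.6, 0.5, -0.2]
opening: 1.001
finger_force: 0.0
```

View pics/s2.png

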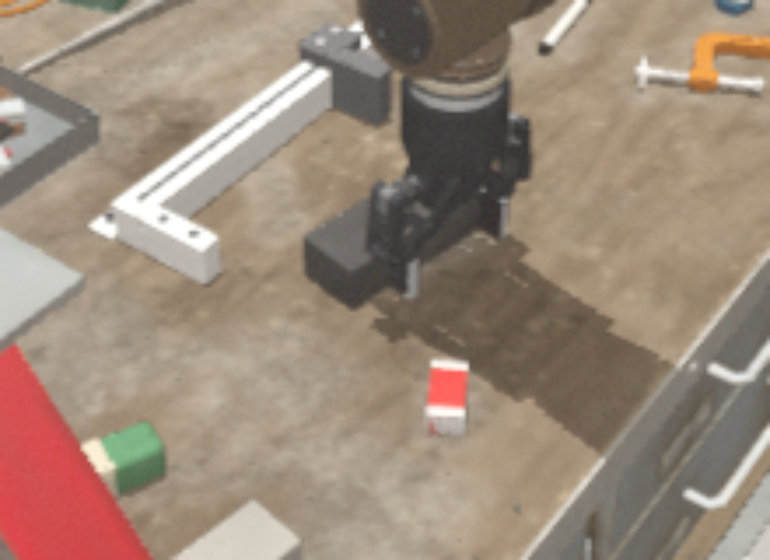

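Both fingers stand on the bench by the near side, clear of the stone. I'll push towards the rail while squaring up.

In the tool's units: 0.059 m is 0.0787, 0.053 m is 0.0707, -0.174 rad is -0.1108.

```bash
echo '[0.008, -0.0013, 0, 0, 0, 0, 1, 0.016, -0.0027, 0, 0, 0, 0, 1, 0.024, -0.004, 0, 0, 0, 0, 1, 0.032, -0.0053, 0, 0, 0, -0.0191, 1, 0.04, -0.0067, 0, 0, 0, -0.0382, 1, 0.048, -0.008, 0, 0, 0, -0.0573, 1, 0.0547, -0.0093, 0, 0, 0, -0.0764, 1, 0.0627, -0.0107, 0, 0, 0, -0.0955, 1, 0.0707, -0.012, 0, 0, 0, -0.1108, 1, 0.0787, -0.0133, 0, 0, 0, -0.1108, 1]' | python3 inch.py
python3 - <<'E'
from h import *
go(.437+.11,.0415,.008,.0067)
c=cam("top"); cv2.imwrite("pics/t3c.png",cv2.resize(c[0][155:275,200:360],None,fx=5,fy=5,interpolation=cv2.INTER_CUBIC)[:,:,::-1])
E
```

```text
time: 8.75
eef_pos: [0.4954, 0.0416, 0.0082]
tcp_rot: [1.0, 0.004, -0.0, -0.0]
contact_force: [-2.2, 0.6, -1.1]
opening: 1.001
finger_force: 1.3
[0.49539997 0.04158341 0.00817576] -> [0.0516 0.0005 0.0002] [-0.     0.     0.001] n 0.825606370809319
```

View pics/t3c.png

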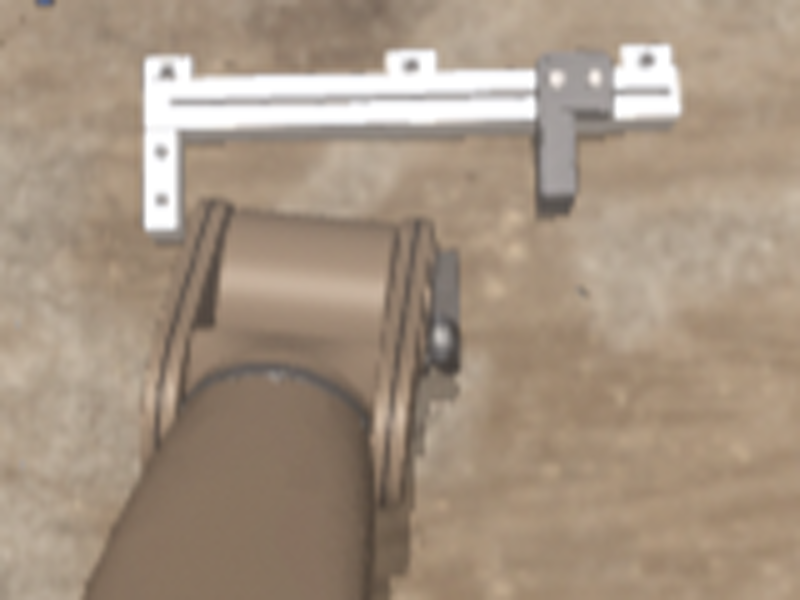

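The stone's right end shows at crop (458,250), which puts it square and about 18 mm short of the stop in y. The way in is clear, so I'll keep pushing.

In the tool's units: 0.06 m is 0.08, 0.042 m is 0.056.

```bash
echo '[0.008, 0, 0, 0, 0, 0, 1, 0.016, 0, 0, 0, 0, 0, 1, 0.024, 0, 0, 0, 0, 0, 1, 0.032, 0, 0, 0, 0, 0, 1, 0.04, 0, 0, 0, 0, 0, 1, 0.048, 0, 0, 0, 0, 0, 1, 0.056, 0, 0, 0, 0, 0, 1, 0.064, 0, 0, 0, 0, 0, 1, 0.072, 0, 0, 0, 0, 0, 1, 0.08, 0, 0, 0, 0, 0, 1]' | python3 inch.py
echo '[0.004, 0, 0, 0, 0, 0, 1, 0.0067, 0, 0, 0, 0, 0, 1, 0.0093, 0, 0, 0, 0, 0, 1, 0.012, 0, 0, 0, 0, 0, 1, 0.0133, 0, 0, 0, 0, 0, 1, 0.0133, 0, 0, 0, 0, 0, 1]' | python3 inch.py
```

```text
time: 10.05
eef_pos: [0.5555, 0.0418, 0.0083]
tcp_rot: [1.0, 0.003, -0.0, -0.0]
contact_force: [-3.8, 0.9, 0.7]
opening: 0.999
finger_force: 1.9
time: 10.8
eef_pos: [0.5653, 0.0419, 0.0084]
tcp_rot: [1.0, 0.003, 0.0, -0.0]
contact_force: [-3.8, 0.0, 0.6]
opening: 0.998
finger_force: 1.5
```

In the tool's units: 0.003 m is 0.004, 0.002 m is 0.0027.

```bash
echo '[0.0013, 0, 0, 0, 0, 0, 1, 0.0027, 0, 0, 0, 0, 0, 1, 0.004, 0, 0, 0, 0, 0, 1, 0.004, 0, 0, 0, 0, 0, 1]' | python3 inch.py
echo '[0.0013, 0, 0, 0, 0, 0, 1, 0.0027, 0, 0, 0, 0, 0, 1, 0.004, 0, 0, 0, 0, 0, 1, 0.004, 0, 0, 0, 0, 0, 1]' | python3 inch.py
```

```text
time: 11.3
eef_pos: [0.5684, 0.0419, 0.0084]
tcp_rot: [1.0, 0.003, 0.0, -0.0]
contact_force: [-2.8, 0.5, 1.4]
opening: 1.0
finger_force: 1.7
time: 11.8
eef_pos: [0.5714, 0.0419, 0.0084]
tcp_rot: [1.0, 0.003, 0.0, -0.0]
contact_force: [-3.9, 0.4, 1.0]
opening: 1.002
finger_force: 1.8
```

In the tool's units: 0.002 m is 0.0027, 0.001 m is 0.0013.

```bash
echo '[0.0013, 0, 0, 0, 0, 0, 1, 0.0013, 0, 0, 0, 0, 0, 1, 0.0027, 0, 0, 0, 0, 0, 1, 0.0027, 0, 0, 0, 0, 0, 1]' | python3 inch.py
python3 -c "
from h import *
s=cam('side');c=cam('top')
cv2.imwrite('pics/c4.png',np.vstack([cv2.resize(s[0][190:280,190:330],None,fx=5,fy=3.3),cv2.resize(c[0][155:225,210:350],None,fx=5,fy=4)])[:,:,::-1])"
```

```text
time: 12.3
eef_pos: [0.5733, 0.0419, 0.0083]
tcp_rot: [1.0, 0.003, 0.0, 0.0]
contact_force: [-4.4, -0.9, 2.2]
opening: 1.001
finger_force: 2.0
```

View pics/c4.png

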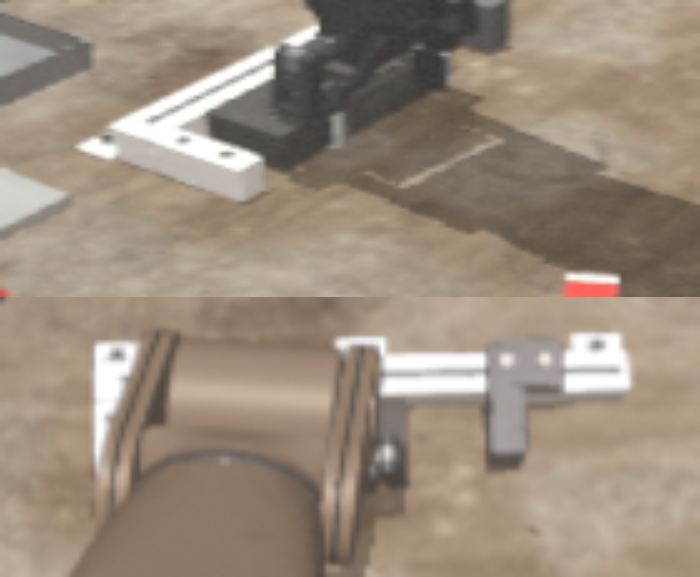

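The stone lies between stop and jaw, and its right end (~(400,405) in the lower panel) is nearly at the rail. I'll inch forward until the force rises.

In the tool's units: 0.002 m is 0.0027, 0.001 m is 0.0013.

```bash
for i in 1 ; do echo '[0.0013, 0, 0, 0, 0, 0, 1, 0.0027, 0, 0, 0, 0, 0, 1, 0.0027, 0, 0, 0, 0, 0, 1]' | python3 inch.py; echo '[0.0013, 0, 0, 0, 0, 0, 1, 0.0027, 0, 0, 0, 0, 0, 1, 0.0027, 0, 0, 0, 0, 0, 1]' | python3 inch.py; done
```

```text
time: 12.78
eef_pos: [0.5748, 0.042, 0.0083]
tcp_rot: [1.0, 0.004, -0.001, 0.0]
contact_force: [-5.4, -0.9, 2.6]
opening: 1.0
finger_force: 2.8
time: 13.15
eef_pos: [0.5748, 0.0419, 0.0082]
tcp_rot: [1.0, 0.004, -0.003, 0.0]
contact_force: [-12.0, -1.0, 8.8]
opening: 1.002
finger_force: 5.8
```

The stone is seated against the rail: motion stopped at x=0.5748 and the force rose. I'll back off and go to the jaw.

In the tool's units: 0.185 m is 0.2467, -0.09 m is -0.12, -0.9 rad is -0.573.

```bash
echo '[-0.008, 0, 0, 0, 0, 0, 1, -0.0333, 0, 0, 0, 0, 0, 1, -0.04, 0, -0.0533, 0, 0, 0, 1, -0.04, 0, -0.12, 0, 0, 0, 1, -0.04, 0, -0.1467, 0, 0, 0, 0.5, -0.04, 0.0667, -0.1467, 0, 0, -0.1146, 0, -0.04, 0.1333, -0.1467, 0, 0, -0.2292, 0, -0.04, 0.2, -0.1467, 0, 0, -0.3438, 0, -0.04, 0.24, -0.1467, 0, 0, -0.4584, 0, -0.04, 0.2467, -0.1467, 0, 0, -0.573, 0]' | python3 inch.py
python3 -c "
from h import *
go(.607,-.143,.1,1.578);go(.607,-.143,.02,1.578)"
```

```text
time: 14.4
eef_pos: [0.5499, -0.1461, 0.1191]
tcp_rot: [0.898, 0.439, 0.002, 0.002]
contact_force: [0.7, -0.4, -0.9]
opening: -0.002
finger_force: 0.0
[ 0.54985412 -0.14614016  0.11908209] -> [0.0375 0.0431 0.0194] [ 0.006  0.001 -0.668] n 0.9652706787735565
[ 0.54985412 -0.14614016  0.11908209] -> [0.0374 0.0426 0.0994] [ 0.006  0.001 -0.668] n 1.830778512746416
```

Run:
```python
from h import *
c=cam("top"); cv2.imwrite("pics/t5c.png",cv2.resize(c[0][155:275,200:360],None,fx=5,fy=5,interpolation=cv2.INTER_CUBIC)[:,:,::-1])
```

```text
(no output)
```

View pics/t5c.png

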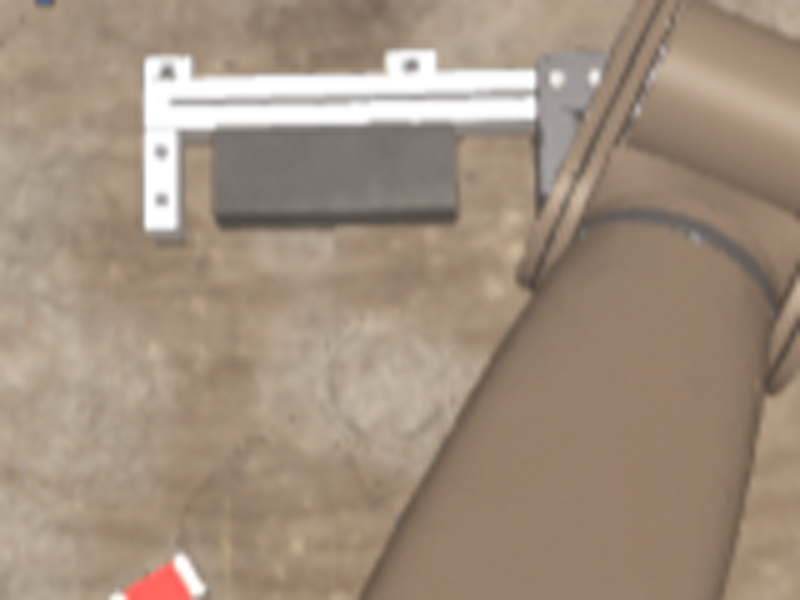

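The stone lies flush along the rail (crop (215–457, 127–220)), with about 20 mm to the stop. The jaw has not moved. Next I'll lower the closed fingers behind it.

In the tool's units: 0.099 m is 0.132, 0.095 m is 0.1267, -0.668 rad is -0.4253.

```bash
echo '[0.05, 0.0573, 0.0253, 0, 0, -0.1146, 0, 0.05, 0.0573, 0.0253, 0, 0, -0.2292, 0, 0.05, 0.0573, 0.0253, 0, 0, -0.3438, 0, 0.05, 0.0573, 0.0253, 0, 0, -0.4253, 0, 0.05, 0.0573, 0.08, 0, 0, -0.4253, 0, 0.05, 0.0573, 0.1267, 0, 0, -0.4253, 0, 0.05, 0.0573, 0.132, 0, 0, -0.4253, 0, 0.05, 0.0573, 0.132, 0, 0, -0.4253, 0]' | python3 inch.py
echo '[0.008, 0, 0, 0, 0, 0, 0, 0.016, 0, 0, 0, 0, 0, 0, 0.024, 0, 0, 0, 0, 0, 0, 0.032, 0, 0, 0, 0, 0, 0, 0.04, 0, 0, 0, 0, 0, 0, 0.048, 0, 0, 0, 0, 0, 0, 0.056, 0, 0, 0, 0, 0, 0, 0.056, 0, 0, 0, 0, 0, 0]' | python3 inch.py
```

```text
time: 15.45
eef_pos: [0.6064, -0.1403, 0.0202]
tcp_rot: [0.706, 0.708, 0.0, 0.001]
contact_force: [0.5, 0.0, 0.1]
opening: -0.002
finger_force: 0.0
time: 16.45
eef_pos: [0.6052, -0.0974, 0.0192]
tcp_rot: [0.706, 0.708, 0.0, -0.0]
contact_force: [0.4, -0.1, -0.4]
opening: -0.003
finger_force: 0.0
```

In the tool's units: 0.03 m is 0.04, 0.025 m is 0.0333.

```bash
echo '[0.0067, 0, 0, 0, 0, 0, 0, 0.0133, 0, 0, 0, 0, 0, 0, 0.02, 0, 0, 0, 0, 0, 0, 0.0267, 0, 0, 0, 0, 0, 0, 0.0333, 0, 0, 0, 0, 0, 0, 0.04, 0, 0, 0, 0, 0, 0]' | python3 inch.py
echo '[0.0053, 0, 0, 0, 0, 0, 0, 0.0107, 0, 0, 0, 0, 0, 0, 0.0147, 0, 0, 0, 0, 0, 0, 0.0187, 0, 0, 0, 0, 0, 0, 0.0213, 0, 0, 0, 0, 0, 0, 0.024, 0, 0, 0, 0, 0, 0]' | python3 inch.py
```

```text
time: 17.2
eef_pos: [0.605, -0.0678, 0.0193]
tcp_rot: [0.706, 0.709, -0.0, -0.0]
contact_force: [0.4, -2.4, -0.5]
opening: -0.005
finger_force: 1.2
time: 17.95
eef_pos: [0.6048, -0.0509, 0.0192]
tcp_rot: [0.706, 0.709, -0.001, 0.0]
contact_force: [0.0, -4.9, 0.0]
opening: 0.001
finger_force: 2.6
```

Jaw and stone are both moving now (4.9 N). About 9 mm is left, so I'll take small steps.

```bash
echo '[0.0027, 0, 0, 0, 0, 0, 0, 0.004, 0, 0, 0, 0, 0, 0, 0.0053, 0, 0, 0, 0, 0, 0, 0.0067, 0, 0, 0, 0, 0, 0, 0.008, 0, 0, 0, 0, 0, 0]' | python3 inch.py
echo '[0.0013, 0, 0, 0, 0, 0, 0, 0.0027, 0, 0, 0, 0, 0, 0, 0.0027, 0, 0, 0, 0, 0, 0]' | python3 inch.py
echo '[0.0013, 0, 0, 0, 0, 0, 0, 0.0027, 0, 0, 0, 0, 0, 0, 0.0027, 0, 0, 0, 0, 0, 0]' | python3 inch.py
```

```text
time: 18.58
eef_pos: [0.6048, -0.0449, 0.0192]
tcp_rot: [0.706, 0.709, -0.001, 0.0]
contact_force: [-1.4, -4.8, -0.6]
opening: -0.0
finger_force: 2.6
time: 18.95
eef_pos: [0.6048, -0.0449, 0.0193]
tcp_rot: [0.705, 0.709, -0.002, 0.002]
contact_force: [-0.8, -11.7, -1.0]
opening: -0.001
finger_force: 5.6
time: 19.32
eef_pos: [0.6048, -0.0449, 0.0193]
tcp_rot: [0.705, 0.709, -0.003, 0.003]
contact_force: [-2.0, -16.6, -1.7]
opening: -0.0
finger_force: 8.6
```

It's firmly stopped at y=−0.0449, so the stone is tight against the stop. I'll back off, rise, clear away and check.

In the tool's units: -0.23 m is -0.3067, -0.2 m is -0.2667.

```bash
echo '[-0.0067, 0, 0, 0, 0, 0, 0, -0.04, 0, 0, 0, 0, 0, 0, -0.0467, 0, -0.0533, 0, 0, 0, 0, -0.0467, 0, -0.1333, 0, 0, 0, 0, -0.1133, 0, -0.2, 0, 0, 0, 0, -0.1933, 0, -0.2, 0, 0, 0, 0, -0.2667, 0, -0.2, 0, 0, 0, 0, -0.3067, 0, -0.2, 0, 0, 0, 0, -0.3067, 0, -0.2, 0, 0, 0, 0]' | python3 inch.py
python3 - <<'E'
from h import *
c=cam("top"); s=cam("side"); a=cv2.resize(c[0][155:215,210:350],None,fx=5.5,fy=5,interpolation=cv2.INTER_CUBIC);b=cv2.resize(s[0][170:290,140:350],(770,290),interpolation=cv2.INTER_CUBIC)
cv2.imwrite("pics/c6.png",np.vstack([a,b])[:,:,::-1])
E
```

```text
time: 20.45
eef_pos: [0.6058, -0.2714, 0.1692]
tcp_rot: [0.707, 0.707, 0.001, -0.0]
contact_force: [0.6, 0.1, -0.2]
opening: -0.0
finger_force: 0.0
```

View pics/c6.png

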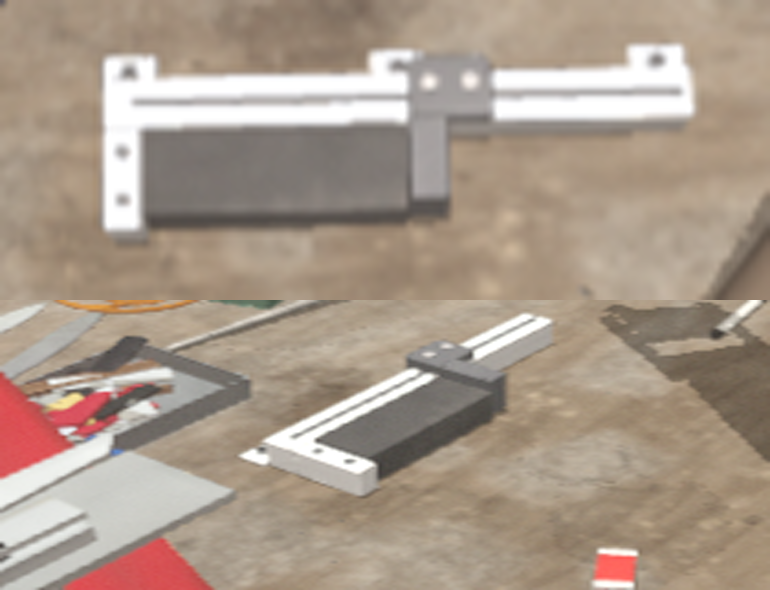

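Both views show the stone flush against the rail and held between stop (145) and jaw (410), with the hand clear.

```bash
python3 -c "
from plant import ctrl, camrig, probe_bus, order
print(order.sign_off())"
```

```text
the job is handed in; nothing more can be done
None
```

The long stone lies flat against the rail, held snugly between the jaw and the end stop; it was moved by pushing only, the hand is clear, and the job was handed in at about 20.5 s of the 64 s allowed.

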